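Locate the drive bracket and test the cover switch

ROBOT

A 6-joint arm with a two-finger parallel gripper is mounted at the origin on the work surface. World frame = base frame: x ahead of the robot, y to its left, z up, the work surface at z = 0. Lengths are in m, angles in rad, forces in N, time in s.
With the tool pointing down it reaches from about 0.225 to 0.875 m from the base axis. Payload 3.4 kg.
Tool frame: the origin (TCP) lies on the centre line of the jaws, within the pads' length; the fingertips stand 19 mm ahead of it and the grasp point (between the pads) is the TCP (nose_length is the distance from the TCP to the fingertips, in m); z points along the fingers, y is the direction in which the jaws open and shut (so a half turn about z gives the same grasp; the last joint's range is limited). The gripper opens to 85 mm and grips with 20 to 120 N. Pads are 22 mm wide; open, the fingers measure 114 mm over their backs; the gripper's body (76 mm by 85 mm) begins 54 mm behind the grasp point. The pads swing forward as they close: fully open they stand 13 mm farther back than shut.
Start: joints at [-1.295, 0.276, 1.505, -0, 1.361, -0.121], TCP at [0.222, -0.53, 0.25] pointing down, gripper open.
Joint ranges: [-2.89, 2.89], [-0.75, 2.08], [0.22, 2.7], [-1.18, 4.32], [0.11, 2.71], [-2.7, 2.7]. Speed limits (rad/s): [2.57, 2.57, 3.14, 3.14, 3.14, 3.14].

INTERFACE

Orientations are given as a unit quaternion [w, x, y, z].
In Python, from rig import * gives the robot as it stands.
- The arm moves only by the shell command python3 -m jog 'ROWS' [OPENING] [FORCE]. ROWS is JSON, one flat list of numbers, 6 for each row, row after row: the shift along the tool's x, y, z in mm, then the turn, a rotation vector about the tool's x, y, z in degrees. In form: [tx, ty, tz, wx, wy, wz, tx, ty, tz, wx, wy, wz, ...]. A call has 1 to 10 rows; each row is the pose to reach, as a shift and turn from the pose commanded when the call began, along the tool's axes at that moment; what a row does not reach only later rows make up. A row lasts 1/8 s, in which the tool goes at most 62.5 mm and 10.7 degrees, less where a joint would pass 70% of its speed; a pose out of reach is approached as far as the arm can. A call with a gripper value outside its range is refused whole. OPENING is the closure, from 0 (fully open) to 1 (shut), set as the call begins (- or left out, the last holds). The fingers move at their own pace and stop on an object; FORCE is the grip in N (left out, the last holds). Time passes only in rows, so rows that repeat a pose let the fingers close. It gives the time, the measured TCP pose, the force and the opening at its end, in the units of the state.
- get_state(): the state, without advancing time (a new reading comes with each control period).
- get_image(name): name is "scene" or "side" or "wrist"; returns a dict with "frame" (384x512x3 uint8, red, green, blue), "camera_matrix" (3x3 intrinsics, pixels), "rvec" (rotation vector, rad) and "tvec" (3), from world to camera coordinates, as OpenCV has them. Camera axes: x right, y down, z forward; pixel columns grow to the right and rows downward; lengths in m; the calibration is good to about 2 mm. A picture is of the moment at which its call begins. There is no depth.
- sign_off(): hands the job in, once; it reports no verdict.
The state is a dict: "clock": time; "qpos": joint angles; "qd": joint speeds; "effort": joint torques, N m; "position": TCP position; "ee_rot": TCP orientation; "contact_force": force on the tool from outside, world axes, zero at the start; "moment": the same for the moment, N m; "width": finger opening in m.
Only numpy, scipy, OpenCV 4.12 (cv2) and the standard library are available. Lean on these libraries where they do the work, as an engineer would, in place of code of your own. Each camera call takes 0.05 s, during which the arm holds its last target.

TASK

The hard drive on its bracket lies loose in the open computer: nudge it until the bracket's hole drops over the brass locating pin and it sits flat, straight along the blue fence. Then, to wake the machine for its test with the cover off, press the red roller of the cover switch just until it clicks, without overtravel, and let it spring back. Do not tip the drive up, and leave the mug, the pocket drive and the screwdriver alone.

Things in the scene. Friction and masses are not known exactly. Their poses are not given: they have to be found in the camera images.
- chassis: Open desktop computer base, a shallow tray (outside x -154..154, y -194..206 mm), fixed on the desk; origin at desk height, z up. Its flat dark deck is 10 mm above the desk, inside x -150..150, y -190..192 mm, clear but for pin, fence, switch and drive. Grey rim (black front at +y) up to 42 mm above the desk. Behind the fence (x 108..150) a green board with heat sink, 26 mm above the deck.
- fence (a point): Middle of the working face of the blue fence, at deck height: chassis x = 100, y = -20 mm. The fence is a straight bar along the chassis y, 320 mm long, 14 mm high above the deck; the face looks to -x. Axes as the chassis.
- pin (a point): Brass locating pin fixed upright to the deck, 12 mm in diameter, 7.5 mm high (the upper 3 mm taper to 5 mm diameter). This point lies on the pin's axis at deck height, at chassis x = 46.5, y = -130 mm. Axes as the chassis.
- bracket: Loose orange bracket with a silver hard drive on it, 0.4 to 0.6 kg, too wide to grip: push it. Origin on the underside, midway across, z up. Plate x -53..53, y -85..92 mm, 4 mm thick; drive x -50..50, y -48..92 mm, upright sides from 4 to 30 mm up. Starts flat on the deck, clear of the fence, the pin ahead of its -y end. Seated: axes parallel to the chassis's, +x long edge 0.5 mm from the fence.
- lip (a point): Middle of the tip of the bracket's lip, the plate's -y end, which slopes up at 25 degrees from y = -85 to -102 mm (underside 8 mm up at the tip). Pushed along -y, the lip rides up over the pin and the bracket drops when its hole comes over the pin; that takes some 3 to 12 N. Pin and hole then stop it.
- hole (a point): Centre of the bracket's round through hole, 15 mm in diameter, at the plate's underside, bracket x = 0, y = -69 mm, in the bare strip between drive and lip. It coincides with pin when seated. Axes as the bracket.
- switch_base: Black housing of the cover switch, 22 x 70 x 50 mm (x, y, z), fixed on the deck in the tray's -x, -y corner; origin at the centre of its underside. Its steel lever is hinged above its -y end and rises towards its +y end, where the red roller sits.
- roller (a point): Centre of the red roller (16 mm in diameter, 12 mm wide, axis along the housing's x) at the free end of the switch's 55 mm lever. At rest it stands 85 mm above the desk (its top 93 mm), 24 mm towards +y from the housing's centre; pressed, it goes down and moves up to 2.5 mm towards +y. Press it from above.
- switch_lever (a joint): Angle of the switch's lever (rad): 0 at rest, grows as the roller is pressed down; it clicks at 0.12 (roller 6.4 mm down, about 4 N) and is overtravelled from 0.24 (13 mm down, about 6 N); hard stop at 0.32. A spring returns it to 0.
- mug: Red mug, 80 mm across, 90 mm high, standing on the desk to the right of the computer; origin at the centre of its foot. Leave alone.
- pocket_drive: Black pocket drive, 80 x 115 x 16 mm, lying on the desk to the left of the computer; origin at the centre of its underside. Leave alone.
- screwdriver: Yellow-handled screwdriver, 190 mm long, lying on the desk to the right of the computer; origin on its underside, x towards its tip. Leave alone.
Things that resemble listed ones, but are neither listed nor needed, are in the scene too. What is meant by the bracket is not green, and is the larger of those in its own colour.

How it is judged:
On the way, in this order (a step that is already met when the one before it is completed fails the run):
1. the bracket's hole has dropped over the pin and the bracket lies flat along the fence (horizontal distance between hole and pin below 0.004 m and z of hole in the frame of pin below 0.002 m and angle between bracket's own z axis and vertical below 0.02 rad and angle between the y axis of bracket and the y axis of chassis, either way round below 0.06 rad), for 0.3 s.
2. with the bracket seated, the cover switch is pressed past its click (0.12 rad) (all of step 1 and value of joint switch_lever above 0.12 rad), for 0.1 s.
At the end, for the whole second after the job is handed in: The hole's centre is within 4 mm of the pin's axis and less than 2 mm above the deck, the bracket is level within 0.02 rad, parallel to the fence within 0.06 rad and at rest, and the switch lever has sprung back (below 0.04 rad) (all of step 1 and value of joint switch_lever below 0.04 rad and linear speed of bracket below 0.01 m/s); the robot touches nothing.
It fails at once if the switch lever is overtravelled (beyond 0.24 rad) (value of joint switch_lever above 0.24 rad).
It fails at once if the drive is tipped by more than 0.2 rad (angle between bracket's own z axis and vertical above 0.2 rad).
It fails at once if the mug is moved by more than 20 mm (distance of mug from where it was at the start of the episode above 0.02 m).
It fails at once if the pocket drive is moved by more than 20 mm (distance of pocket_drive from where it was at the start of the episode above 0.02 m).
It fails at once if the screwdriver is moved by more than 20 mm (distance of screwdriver from where it was at the start of the episode above 0.02 m).
It also fails if it takes over 64 s, if anything falls off the work surface, if the arm or the gripper's body presses on something with over 40 N, if the wrist force passes 120 N, or if a joint passes its speed limit or range.

## Working session

There is one attempt and no reset: what is moved stays moved. The work goes in short steps, Python scripts to look and compute and a shell command to move; the robot and the scene stay as the last step left them, time stands still between calls to the robot, and variables do not carry over. Pictures are saved under pics/ and viewed, and the job is handed in when it is done.

```bash
ls; mkdir -p pics; python3 - <<'E'
from rig import *
import cv2
s=get_state()
print({k:s[k] for k in s})
for n in ["scene","side","wrist"]:
    im=get_image(n); cv2.imwrite(f"pics/{n}0.png",im["frame"][:,:,::-1])
    print(n,im["camera_matrix"],im["rvec"],im["tvec"])
E
```

```text
pics
{'clock': 0.0, 'qpos': array([-1.29501970e+00,  2.76600645e-01,  1.50615501e+00,  3.13809312e-05,
        1.36068965e+00, -1.21009087e-01]), 'qd': array([-1.83638655e-04,  4.76425154e-05,  2.88467756e-04, -1.60792436e-03,
        3.09323231e-05,  1.22509260e-03]), 'effort': array([-1.83575685e-03, -4.16775155e+01, -2.45807147e+01, -4.54766623e-04,
        1.11014169e-02,  8.20174733e-06]), 'position': array([ 0.22207517, -0.52984303,  0.24942774]), 'ee_rot': array([-9.24736727e-04,  9.80384829e-01,  1.97090661e-01, -5.63143709e-05]), 'contact_force': array([-0.31601409,  0.00037436,  0.17338238]), 'moment': array([ 0.00474546,  0.01113112, -0.0573335 ]), 'width': 0.08573352458032484}
scene [[364.5407975    0.         256.1331119 ]
 [  0.         364.5407975  196.95452458]
 [  0.           0.           1.        ]] [ 2.21126152  1.05391571 -0.3825025 ] [-0.30057267 -0.20720028  1.50481502]
side [[356.07426327   0.         247.98325489]
 [  0.         356.07426327 195.36532151]
 [  0.           0.           1.        ]] [ 0.70117074 -2.61950428  1.09418908] [0.41122377 0.23542527 0.87196503]
wrist [[264.82077716   0.         253.97738851]
 [  0.         264.82077716 197.36911874]
 [  0.           0.           1.        ]] [-2.37967045  1.58478015  0.2620557 ] [-0.57452246 -0.0409592   0.38176275]
```

View pics/scene0.png

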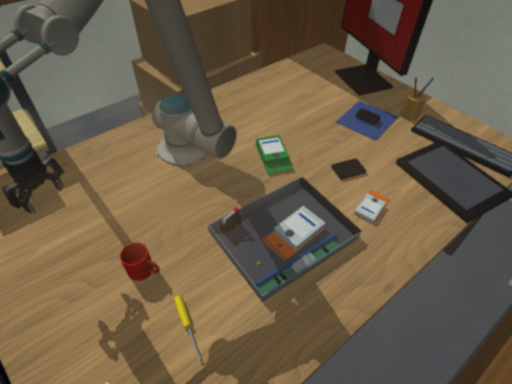

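View pics/side0.png

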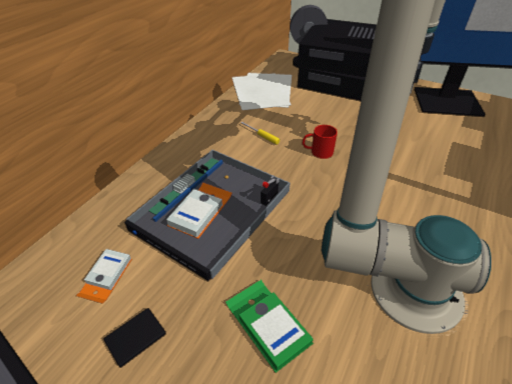

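View pics/wrist0.png

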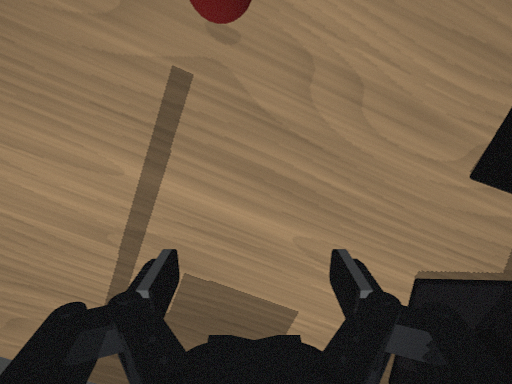

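Scene picture: the tray is centred near (285,237). There are three candidates for the bracket: an orange one in the tray (295,232), a smaller orange one outside (372,206), and a green one (273,155). The one in the tray is orange, larger and inside the computer. I'll enlarge the crops to confirm that and to measure.

```bash
cat > h.py <<'E'
import numpy as np, cv2
from rig import *
from scipy.spatial.transform import Rotation as R
def cam(n):
    im=get_image(n); Rm=cv2.Rodrigues(np.array(im["rvec"]))[0]; t=np.array(im["tvec"]).ravel()
    return dict(f=im["frame"],K=np.array(im["camera_matrix"]),R=Rm,t=t,c=-Rm.T@t)
def ray(c,uv):
    d=c["R"].T@np.linalg.inv(c["K"])@np.array([uv[0],uv[1],1.]); return d/np.linalg.norm(d)
def onz(c,uv,z):
    d=ray(c,uv); return c["c"]+d*(z-c["c"][2])/d[2]
def tri(c1,u1,c2,u2):
    d1,d2=ray(c1,u1),ray(c2,u2); A=np.stack([d1,-d2],1); s=np.linalg.lstsq(A,c2["c"]-c1["c"],rcond=None)[0]
    p,q=c1["c"]+s[0]*d1,c2["c"]+s[1]*d2; return (p+q)/2,np.linalg.norm(p-q)
def proj(c,P):
    P=np.atleast_2d(P); x=(c["R"]@P.T+c["t"][:,None]); u=c["K"]@x; return (u[:2]/u[2]).T
def crop(c,box,k,name):
    x0,y0,x1,y1=box; im=cv2.resize(c["f"][y0:y1,x0:x1,::-1],None,fx=k,fy=k,interpolation=cv2.INTER_CUBIC)
    for x in range((x0//10+1)*10,x1,10): cv2.putText(im,str(x),((x-x0)*k,8),0,.3,(255,255,255),1); cv2.line(im,((x-x0)*k,10),((x-x0)*k,15),(255,255,255),1)
    for y in range((y0//10+1)*10,y1,10): cv2.putText(im,str(y),(0,(y-y0)*k),0,.3,(255,255,255),1)
    cv2.imwrite("pics/"+name,im)
E
python3 - <<'E'
from h import *
crop(cam("scene"),(205,175,365,295),5,"s1.png")
crop(cam("side"),(120,145,295,280),4,"d1.png")
E
```

```text
(no output)
```

View pics/s1.png

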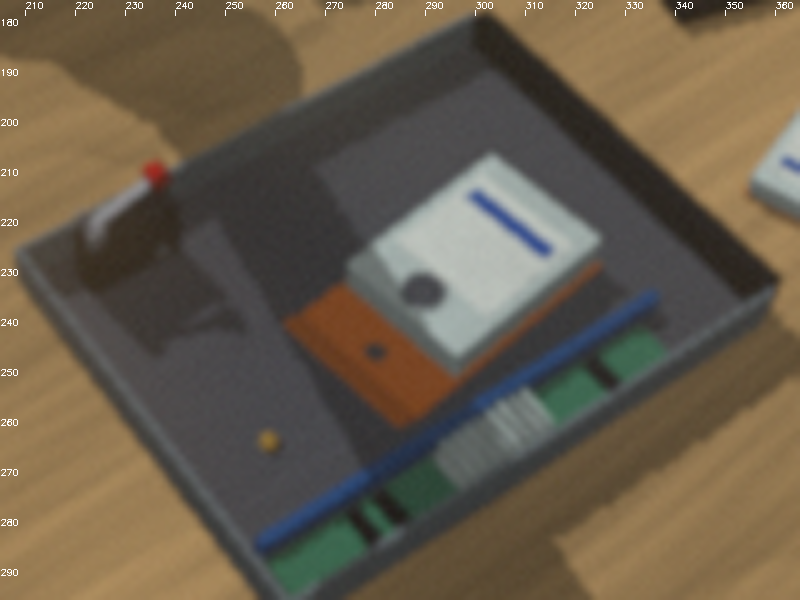

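View pics/d1.png

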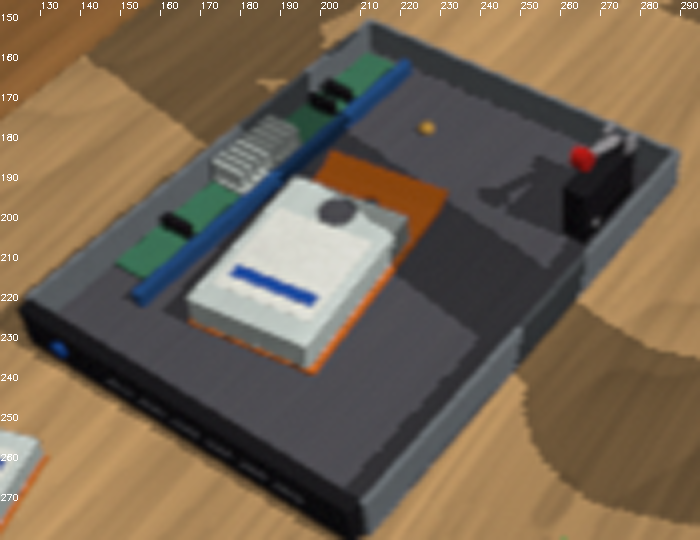

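The crop confirms it: orange bracket with drive inside the tray, fence blue, pin at about scene (258,263) and side (227,177), red roller at about scene (235.5,209) and side (265,184.5). Next I'll triangulate.

```bash
cat > m.py <<'E'
from h import *
S,D=cam("scene"),cam("side")
def cent(c,lo,hi,box,hsv=True):
    x0,y0,x1,y1=box; m=cv2.inRange(cv2.cvtColor(c["f"],cv2.COLOR_RGB2HSV),lo,hi)[y0:y1,x0:x1]
    n,l,st,ce=cv2.connectedComponentsWithStats(m)
    if n<2: return None
    i=1+np.argmax(st[1:,4]); return ce[i]+[x0,y0],st[i,4]
E
python3 - <<'E'
from m import *
print("corners")
for n,a,b in [("-x-y",(209,225.5),(289,183)),("+x+y",(360,231.5),(125.5,221)),("-x+y",(298.5,177.5),(210,279)),("+x-y",(262,295),(211.5,150.5))]:
    print(n,tri(S,a,D,b), onz(S,a,.042),onz(D,b,.042))
rs=cent(S,(0,150,90),(8,255,255),(225,200,245,220)); rd=cent(D,(0,150,90),(8,255,255),(255,172,275,195))
r2=[cent(S,(170,150,90),(180,255,255),(225,200,245,220)),cent(D,(170,150,90),(180,255,255),(255,172,275,195))]
print("roller",rs,rd,r2,tri(S,rs[0],D,rd[0]))
ps=cent(S,(14,110,90),(30,255,255),(250,255,266,270)); pd=cent(D,(14,110,90),(30,255,255),(218,168,236,186))
print("pin",ps,pd,tri(S,ps[0],D,pd[0]),onz(S,ps[0],.014),onz(D,pd[0],.014))
print("hole",onz(S,(280,245.5),.012))
# drive top corners
for n,a,b in [("A",(303.5,206),(206+0,0)),]: pass
E
```

```text
corners
-x-y (array([ 0.42648598, -0.16331568,  0.03766878]), np.float64(0.004053225201524619)) [ 0.43135193 -0.16392634  0.042     ] [ 0.42340035 -0.16070344  0.042     ]
+x+y (array([0.7548153 , 0.2038934 , 0.03953994]), np.float64(0.00021699546694984326)) [0.75557845 0.2019439  0.042     ] [0.75279597 0.205247   0.042     ]
-x+y (array([0.44517937, 0.23176193, 0.02523386]), np.float64(0.006508569188937592)) [0.45376901 0.21665998 0.042     ] [0.44025085 0.2418972  0.042     ]
+x-y (array([ 0.72710095, -0.18440567,  0.03910058]), np.float64(0.0042669489331428855)) [ 0.7265095  -0.18675211  0.042     ] [ 0.72622522 -0.17986363  0.042     ]
roller (array([235.64285714, 208.78571429]), np.int32(14)) (array([265.32, 184.08]), np.int32(25)) [None, None] (array([ 0.46108759, -0.07598657,  0.08852513]), np.float64(0.0007434459188902997))
pin (array([258.33333333, 262.88888889]), np.int32(9)) (array([226.22222222, 176.55555556]), np.int32(9)) (array([ 0.62718655, -0.11697245,  0.01414822]), np.float64(0.0004304451150322473)) [ 0.62694607 -0.11704309  0.014     ] [ 0.62743649 -0.11695361  0.014     ]
hole [ 0.61999967 -0.02080876  0.012     ]
```

The corners and the pin (z 14 mm) agree with a chassis at yaw of about -4° and origin near (0.59,0.017). I'll refine this with the wrist camera.

```bash
cat > to.py <<'E'
from h import *
def rows(P,yaw):
    "shift mm/turn deg from current pose to TCP P, tool down, tool-x at yaw deg"
    s=get_state(); q=s["ee_rot"]; R0=R.from_quat([q[1],q[2],q[3],q[0]])
    a=np.radians(yaw); R1=R.from_matrix(np.array([[np.cos(a),np.sin(a),0],[np.sin(a),-np.cos(a),0],[0,0,-1.]]))
    return np.round(R0.inv().apply(np.array(P)-s["position"])*1000,1), np.round((R0.inv()*R1).as_rotvec(degrees=True),2)
E
python3 - <<'E'
from to import *
s=get_state(); q=s["ee_rot"]; R0=R.from_quat([q[1],q[2],q[3],q[0]])
W=cam("wrist"); print("cam in tool",R0.inv().apply(W["c"]-s["position"]),"cam z in tool",R0.inv().apply(W["R"][2]))
print(rows((.50,0,.34),-4),rows((.50,0,.34),86),rows((.50,0,.34),-94))
E
```

```text
cam in tool [ 0.08281457  0.00026703 -0.12462001] cam z in tool [-3.20622368e-01  2.43033318e-04  9.47207072e-01]
(array([ 461.2, -381.7,  -89.7]), array([-1.000e-02,  0.000e+00,  2.673e+01])) (array([ 461.2, -381.7,  -89.7]), array([-1.000e-02, -1.000e-02, -6.327e+01])) (array([ 461.2, -381.7,  -89.7]), array([-1.0000e-02,  1.0000e-02,  1.1673e+02]))
```

```bash
python3 - <<'E'
from to import *
print(rows((.57,-.05,.38),86))
E
```

```text
(array([ 506.4, -308.6, -129.7]), array([-1.000e-02, -1.000e-02, -6.327e+01]))
```

```bash
python3 -m jog '[50,-30,-20,0,0,-6,100,-60,-45,0,0,-14,150,-90,-70,0,0,-23,200,-122,-90,0,0,-32,250,-153,-115,0,0,-41,300,-184,-130,0,0,-50,355,-216,-130,0,0,-57,410,-250,-130,0,0,-63,460,-280,-130,0,0,-63.3,506,-309,-130,0,0,-63.3]' && python3 -m jog '[0,0,0,0,0,0,0,0,0,0,0,0]' && python3 - <<'E'
from h import *
print(get_state()["position"],get_state()["ee_rot"])
W=cam("wrist"); cv2.imwrite("pics/w1.png",W["f"][:,:,::-1])
E
```

```text
clock: 1.65
position: [0.5706, -0.0477, 0.3803]
ee_rot: [0.0, 0.731, 0.683, 0.0]
contact_force: [-0.5, -1.5, -0.7]
width: 0.0855
clock: 1.9
position: [0.5692, -0.05, 0.3801]
ee_rot: [-0.0, 0.731, 0.682, -0.001]
contact_force: [-0.7, -0.2, -0.1]
width: 0.0852
[ 0.56919713 -0.04995361  0.380075  ] [-2.79198621e-05  7.30961240e-01  6.82418705e-01 -6.12305863e-04]
```

View pics/w1.png

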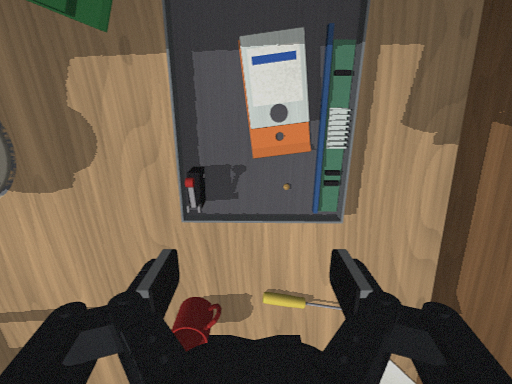

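The wrist view shows everything: fence (322,120), bracket (280,95) yawed a little, hole (280,136), pin (286,187), roller (189,183).

```bash
python3 - <<'E'
from m import *
W=cam("wrist")
crop(W,(160,0,370,225),3,"w1c.png")
hsv=cv2.cvtColor(W["f"],cv2.COLOR_RGB2HSV)
def mask(lo,hi,box):
    m=cv2.inRange(hsv,lo,hi); z=np.zeros_like(m); x0,y0,x1,y1=box; z[y0:y1,x0:x1]=m[y0:y1,x0:x1]; return z
b=mask((105,120,50),(125,255,255),(308,20,340,218))
ys=np.unique(np.where(b)[0]); L=[(np.where(b[y])[0].min(),y) for y in ys]; Rr=[(np.where(b[y])[0].max()+1,y) for y in ys]
print(len(ys),ys.min(),ys.max(),L[::25],Rr[::25])
# left boundary of blue: face bottom (deck) or top? camera left of fence -> face visible: left boundary = deck line z=.010
for nm,E,z in(("left",L,.010),):
    P=np.array([onz(W,(u-.0,v),z)[:2] for u,v in E]); f=cv2.fitLine(P.astype(np.float32),cv2.DIST_HUBER,0,1e-5,1e-5).ravel(); print(nm,np.degrees(np.arctan2(f[1],f[0])),f)
o=mask((5,140,80),(16,255,255),(235,20,320,165))
ct=max(cv2.findContours(o,0,2)[0],key=cv2.contourArea); r=cv2.minAreaRect(ct); print("orange",r,cv2.boxPoints(r))
p=cent(W,(14,90,80),(30,255,255),(275,178,297,197)); print("pin",p,onz(W,p[0],.015))
r=cent(W,(0,150,90),(8,255,255),(180,172,200,192)); print("roller",r,onz(W,r[0],.09))
h=cent(W,(0,0,0),(180,255,70),(272,128,288,144)); print("hole",h,h and onz(W,h[0],.014))
E
```

```text
190 23 212 [(np.int64(329), np.int64(23)), (np.int64(325), np.int64(48)), (np.int64(323), np.int64(73)), (np.int64(321), np.int64(98)), (np.int64(319), np.int64(123)), (np.int64(318), np.int64(148)), (np.int64(316), np.int64(173)), (np.int64(314), np.int64(198))] [(np.int64(334), np.int64(23)), (np.int64(331), np.int64(48)), (np.int64(330), np.int64(73)), (np.int64(328), np.int64(98)), (np.int64(325), np.int64(123)), (np.int64(323), np.int64(148)), (np.int64(321), np.int64(173)), (np.int64(319), np.int64(198))]
left 85.60842 [0.07657245 0.997064   0.69290173 0.01522331]
orange ((274.5185546875, 94.97584533691406), (118.4747085571289, 59.66848373413086), 82.56858825683594) [[237.2732    40.094803]
 [296.4405    32.37732 ]
 [311.76392  149.85689 ]
 [252.59662  157.57437 ]]
pin (array([286.     , 185.65625]), np.int32(32)) [ 0.62657361 -0.11565129  0.015     ]
roller (array([188.58730159, 181.88888889]), np.int32(63)) [ 0.46115357 -0.07531324  0.09      ]
hole (array([276. , 135.5]), np.int32(2)) [ 0.61173691 -0.01988761  0.014     ]
```

View pics/w1c.png

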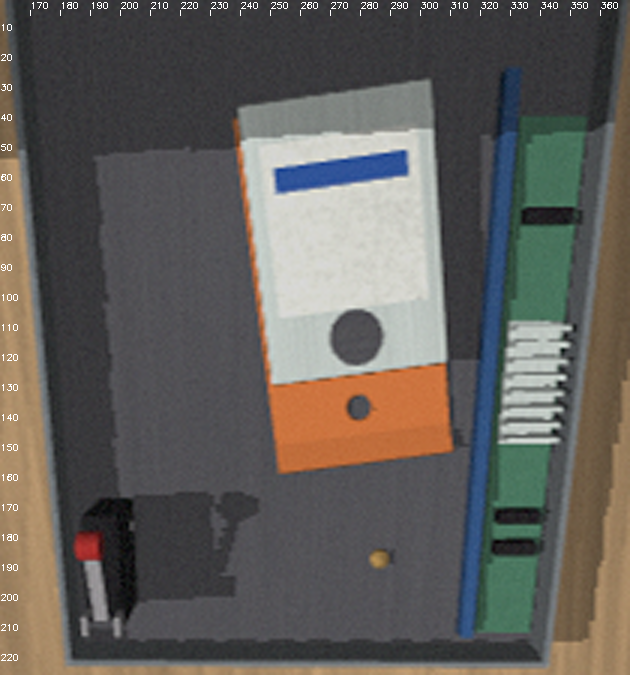

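```bash
cat > ch.py <<'E'
from m import *
YAW=-4.4; a=np.radians(YAW); C=np.array([[np.cos(a),-np.sin(a)],[np.sin(a),np.cos(a)]])
PIN=np.array([.6269,-.1165]); ORG=PIN-C@np.array([.0465,-.130])
def toC(p): return C.T@(np.asarray(p)[:2]-ORG)*1000
def toW(x,y): return ORG+C@np.array([x,y])/1000
def bracket(W,x0,y0,x1,y1):
    hsv=cv2.cvtColor(W["f"],cv2.COLOR_RGB2HSV); m=cv2.inRange(hsv,(5,140,60),(17,255,255)); z=m*0; z[y0:y1,x0:x1]=m[y0:y1,x0:x1]; return z
E
python3 - <<'E'
from ch import *
W=cam("wrist"); print("org",ORG)
m=bracket(W,232,20,320,165)
E=np.array([toC(onz(W,(np.where(m[y])[0].min()-.5,y),.014)) for y in range(50,140) if m[y].any()])
f=cv2.fitLine(E.astype(np.float32),cv2.DIST_HUBER,0,.01,.01).ravel(); print("left edge chassis",f, "bracket yaw",np.degrees(np.arctan2(f[1],f[0]))-90*np.sign(f[1]))
E=np.array([toC(onz(W,(np.where(m[y])[0].max()+.5,y),.014)) for y in range(127,143)])
f=cv2.fitLine(E.astype(np.float32),cv2.DIST_HUBER,0,.01,.01).ravel(); print("right",f)
print("hole",toC(onz(W,(279.4,136),.013)))
for n,u in [("driveTL",(239.3,36)),("driveTR",(303.5,27)),("driveBL",(250,128)),("driveBR",(308.5,121.5))]: print(n,toC(onz(W,u,.04)))
print("lipL,R",toC(onz(W,(252.7,157.5),.022)),toC(onz(W,(310.5,150.5),.022)))
print("roller",toC([.4611,-.0756]), "face pt",toC([.6929,.0152]))
E
```

```text
org [0.59051052 0.01668429]
left edge chassis [  0.13099201  -0.99138343 -32.80789     33.436756  ] bracket yaw 7.526924
right [  0.15232149  -0.988331    84.287674   -35.935974  ]
hole [ 30.54900671 -35.52217045]
driveTL [-39.01544074 117.35711466]
driveTR [ 58.90286216 129.82713089]
driveBL [-22.60746716 -19.7063041 ]
driveBR [76.33024351 -8.60331698]
lipL,R [-17.90243307 -73.42675561] [ 87.16048152 -60.18469606]
roller [-121.94915457 -101.9405573 ] face pt [102.20158564   6.37530332]
```

The bracket is yawed about +7.5° in the chassis frame, with its hole at (30.5,-35.5). The drive measures 99×138 mm, as it should. Plan: push +x on the drive's side with two half-open fingers until it lies along the fence, then push -y from its end.

```bash
python3 - <<'E'
from to import *; from ch import *
p=toW(-78,52); print(p, rows((*p,.14),-4.4), rows((*p,.041),-4.4))
E
```

```text
[0.5167298  0.07451512] (array([120.9, -61.2, 240.5]), array([ 2.000e-02, -1.000e-02,  9.038e+01])) (array([120.9, -61.2, 339.5]), array([ 2.000e-02, -1.000e-02,  9.038e+01]))
```

```bash
python3 -m jog '[15,-8,25,0,0,10,30,-15,55,0,0,20,45,-22,80,0,0,30,60,-30,110,0,0,40,75,-38,140,0,0,50,90,-45,170,0,0,60,105,-53,200,0,0,70,121,-61,230,0,0,80,121,-61,240,0,0,90.4,121,-61,240,0,0,90.4]' 0.5 30 && python3 - <<'E'
from to import *; from ch import *
s=get_state(); print(s["width"],s["contact_force"],toC(s["position"]))
p=toW(-78,52); print(rows((*p,.041),-4.4))
W=cam("wrist"); cv2.imwrite("pics/w2.png",W["f"][:,:,::-1])
E
```

```text
clock: 3.6
position: [0.5164, 0.0751, 0.1396]
ee_rot: [0.0, 0.999, -0.037, -0.001]
contact_force: [-0.0, -0.1, 0.4]
width: 0.0429
0.043033438615746926 [ 0.57386664 -1.18401953  0.08841398] [-77.17985526  52.48248424]
(array([-0.9,  0.5, 99.8]), array([ 0.  , -0.06,  0.18]))
```

View pics/w2.png

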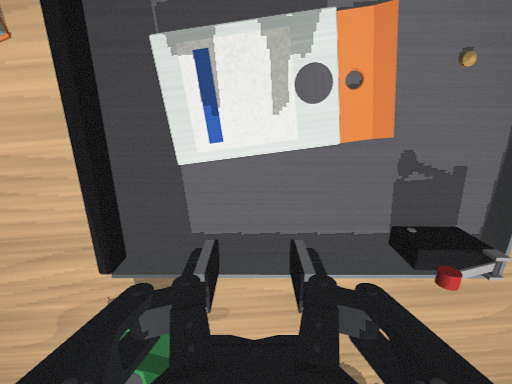

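The fingers straddle the middle of the drive's -x side (drive edge from (180,163) to (340,145)). I'll descend clear of it, then push +x.

```bash
python3 -m jog '[0,0,30,0,0,0,0,0,60,0,0,0,0,0,85,0,0,0,0,0,98,0,0,0,0,0,98,0,0,0]' && python3 -m jog '[8,0,0,0,0,0,16,0,0,0,0,0,22,0,0,0,0,0,28,0,0,0,0,0,34,0,0,0,0,0,40,0,0,0,0,0,45,0,0,0,0,0,50,0,0,0,0,0,50,0,0,0,0,0]'
```

```text
clock: 4.38
position: [0.517, 0.0749, 0.0421]
ee_rot: [0.0, 0.999, -0.038, -0.0]
contact_force: [-0.3, 0.1, 0.4]
width: 0.0426
clock: 5.5
position: [0.5653, 0.0719, 0.0419]
ee_rot: [-0.0, 0.999, -0.038, -0.002]
contact_force: [-3.8, 2.3, 2.5]
width: 0.0429
```

```bash
python3 -m jog '[4,0,0,0,0,0,8,0,0,0,0,0,8,0,0,0,0,0]'; python3 -m jog '[2,0,0,0,0,0,4,0,0,0,0,0,4,0,0,0,0,0]';python3 - <<'E'
from to import *; from ch import *
s=get_state(); print(s["width"],s["contact_force"],toC(s["position"]))
W=cam("wrist"); cv2.imwrite("pics/w3.png",W["f"][:,:,::-1])
E
```

```text
clock: 5.88
position: [0.5751, 0.0706, 0.042]
ee_rot: [0.0, 0.999, -0.038, 0.0]
contact_force: [-1.1, 1.2, -2.1]
width: 0.0423
clock: 6.25
position: [0.5794, 0.0701, 0.0422]
ee_rot: [0.0, 0.999, -0.038, 0.0]
contact_force: [-1.3, 0.1, -1.5]
width: 0.0429
0.0426408546483649 [-1.43160695  0.952791   -0.01975268] [-15.1594142   52.49170481]
```

View pics/w3.png

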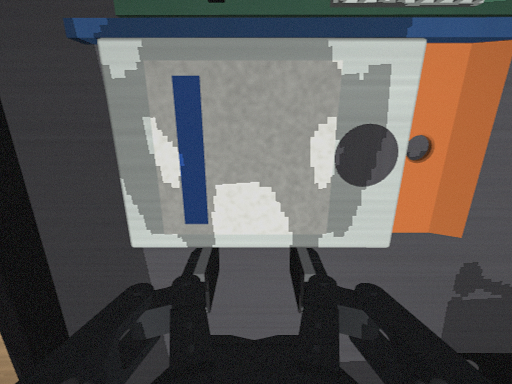

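The drive now lies parallel to the fence (edges at rows 40 and 247). I'll close the last gap, watching the force.

```bash
python3 -m jog '[1.5,0,0,0,0,0,1.5,0,0,0,0,0]'; python3 -m jog '[1.5,0,0,0,0,0,1.5,0,0,0,0,0]'; python3 -m jog '[1,0,0,0,0,0,1,0,0,0,0,0]'
```

```text
clock: 6.65
position: [0.5795, 0.0702, 0.0424]
ee_rot: [0.0, 0.999, -0.038, -0.001]
contact_force: [-4.5, 0.2, 1.8]
width: 0.0429
clock: 6.9
position: [0.5796, 0.0702, 0.0424]
ee_rot: [0.0, 0.999, -0.038, -0.002]
contact_force: [-7.8, -0.4, 4.3]
width: 0.0425
clock: 7.15
position: [0.5797, 0.0702, 0.0424]
ee_rot: [0.0, 0.999, -0.038, -0.003]
contact_force: [-9.8, -0.2, 7.1]
width: 0.0427
```

Force rises with no motion: the bracket is on the fence. I'll back off, lift and look.

```bash
python3 -m jog '[-10,0,0,0,0,0,-30,0,0,0,0,0,-30,0,-50,0,0,0,-30,0,-100,0,0,0,-30,0,-150,0,0,0,-30,0,-200,0,0,0,-30,0,-200,0,0,0]' && python3 - <<'E'
from to import *; from ch import *
W=cam("wrist"); cv2.imwrite("pics/w4.png",W["f"][:,:,::-1])
E
```

```text
clock: 8.02
position: [0.557, 0.0725, 0.2477]
ee_rot: [-0.0, 0.999, -0.038, 0.007]
contact_force: [0.6, 0.2, -0.7]
width: 0.0426
```

View pics/w4.png

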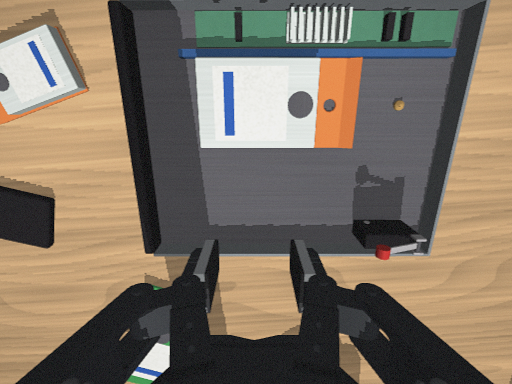

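The bracket is flush with the fence, with hole (330,105) in line with pin (399,104).

```bash
python3 - <<'E'
from to import *; from ch import *
W=cam("wrist")
print("hole",toC(onz(W,(329.7,105),.013)),"pin",toC(onz(W,(399,104),.015)))
print("drive +y",[toC(onz(W,u,.04)) for u in [(196.5,58),(201.5,148)]],"-y",[toC(onz(W,u,.04)) for u in [(319.5,58),(315,148)]])
for y in (150,): 
  p=toW(46.5,y+5); print(p,rows((*p,.14),85.6),rows((*p,.041),85.6))
E
```

```text
hole [ 43.24144555 -42.77863314] pin [  44.35286411 -128.55493214]
drive +y [array([ 91.93774975, 115.4550397 ]), array([ -6.35203399, 116.30348691])] -y [array([ 91.86540688, -19.78375614]), array([ -6.44587228, -22.08642135])]
[0.64876492 0.16766003] (array([  89.2, -102.4,  100.3]), array([ -0.11,   0.13, -89.97])) (array([  89.5, -102.4,  199.3]), array([ -0.11,   0.13, -89.97]))
```

```bash
python3 -m jog '[10,-12,10,0,0,-10,20,-24,20,0,0,-20,30,-36,35,0,0,-30,40,-48,50,0,0,-40,50,-60,65,0,0,-50,60,-72,80,0,0,-60,70,-84,90,0,0,-70,80,-94,100,0,0,-80,89,-102,100,0,0,-90,89,-102,100,0,0,-90]' && python3 - <<'E'
from to import *; from ch import *
s=get_state(); print(s["contact_force"],toC(s["position"]))
p=toW(45,153); print(rows((*p,.041),85.6))
W=cam("wrist"); cv2.imwrite("pics/w5.png",W["f"][:,:,::-1])
E
```

```text
clock: 9.57
position: [0.6494, 0.1676, 0.1405]
ee_rot: [-0.001, 0.734, 0.679, -0.001]
contact_force: [-0.1, 0.2, -0.2]
width: 0.0427
[-1.18176517  0.61185576  0.3855586 ] [ 46.55768218 154.39761963]
(array([ -1.3,  -1.4, 100.3]), array([-0.11,  0.04, -0.11]))
```

View pics/w5.png

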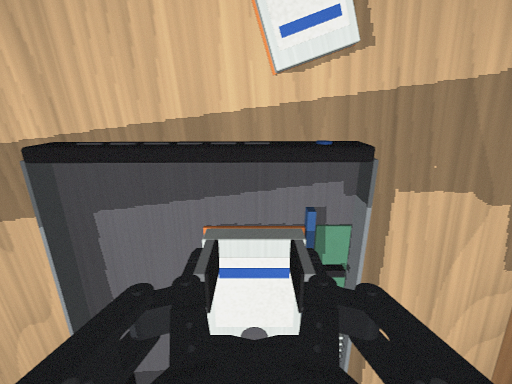

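```bash
python3 - <<'E'
from ch import *
W=cam("wrist")
print(toC(onz(W,(255,227.5),.012)),toC(onz(W,(255,239.5),.04)),toC(onz(W,(203,230),.014)),toC(onz(W,(304,229),.014)))
p=toW(45,153); print(proj(W,[[*p,.022],[*p,.04]]))
E
```

```text
[ 47.98580083 116.64638524] [ 47.86871112 117.25321738] [ -6.73957782 114.83388378] [ 99.47798599 115.73226665]
[[251.95242682 198.04203502]
 [251.82043786 204.43544945]]
```

The drive's +y end is at y≈117 and the tool comes down at y≈153, so there is about 25 mm of clearance. I'll descend, then push -y.

```bash
python3 -m jog '[-1,-1,35,0,0,0,-1,-1,70,0,0,0,-1,-1,92,0,0,0,-1,-1,100,0,0,0,-1,-1,100,0,0,0]' && python3 -m jog '[-8,0,0,0,0,0,-16,0,0,0,0,0,-22,0,0,0,0,0,-28,0,0,0,0,0,-34,0,0,0,0,0,-40,0,0,0,0,0,-46,0,0,0,0,0,-50,0,0,0,0,0,-50,0,0,0,0,0]'
```

```text
clock: 10.5
position: [0.6483, 0.1663, 0.0424]
ee_rot: [-0.0, 0.734, 0.68, -0.0]
contact_force: [-0.0, -0.2, 0.3]
width: 0.0428
clock: 11.62
position: [0.6449, 0.1171, 0.043]
ee_rot: [-0.0, 0.734, 0.679, 0.001]
contact_force: [-0.6, 3.6, 3.5]
width: 0.0427
```

```bash
python3 -m jog '[-5,0,0,0,0,0,-10,0,0,0,0,0,-15,0,0,0,0,0,-20,0,0,0,0,0,-20,0,0,0,0,0]'; python3 -m jog '[-4,0,0,0,0,0,-8,0,0,0,0,0,-12,0,0,0,0,0,-12,0,0,0,0,0]'; python3 - <<'E'
from ch import *
s=get_state(); print(s["contact_force"],toC(s["position"]))
W=cam("side"); crop(W,(120,145,295,280),4,"d2.png")
E
```

```text
clock: 12.25
position: [0.6434, 0.097, 0.0429]
ee_rot: [0.0, 0.734, 0.68, 0.001]
contact_force: [-0.2, 5.2, 4.0]
width: 0.0426
clock: 12.75
position: [0.6426, 0.0857, 0.0429]
ee_rot: [-0.0, 0.734, 0.679, 0.001]
contact_force: [0.1, 6.4, 4.8]
width: 0.043
[0.52707619 6.16884416 4.55463601] [46.59667749 72.79094932]
```

View pics/d2.png

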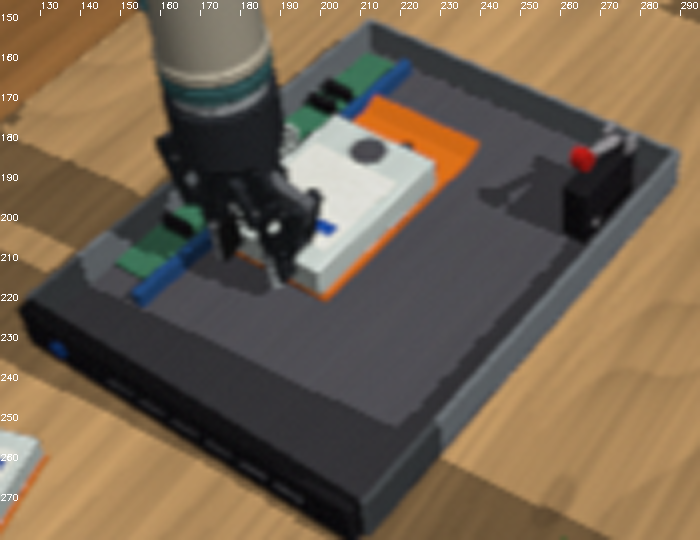

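The lip is on the pin and the drive is straight. I'll go on.

```bash
python3 -m jog '[-4,0,0,0,0,0,-8,0,0,0,0,0,-12,0,0,0,0,0,-12,0,0,0,0,0]'; python3 -m jog '[-4,0,0,0,0,0,-8,0,0,0,0,0,-12,0,0,0,0,0,-12,0,0,0,0,0]'; python3 -m jog '[-2,0,0,0,0,0,-4,0,0,0,0,0,-4,0,0,0,0,0]';  python3 - <<'E'
from ch import *
s=get_state(); print(s["contact_force"],toC(s["position"]))
E
```

```text
clock: 13.4
position: [0.6417, 0.0746, 0.0428]
ee_rot: [-0.001, 0.734, 0.679, 0.002]
contact_force: [1.0, 8.8, 3.7]
width: 0.0426
clock: 13.9
position: [0.6403, 0.06, 0.0422]
ee_rot: [0.001, 0.733, 0.68, -0.001]
contact_force: [1.1, 0.8, 1.1]
width: 0.0427
clock: 14.28
position: [0.6398, 0.0567, 0.0421]
ee_rot: [-0.0, 0.734, 0.68, -0.0]
contact_force: [1.0, 3.2, 0.3]
width: 0.0426
[0.34686343 3.57722527 0.55829575] [46.06769626 43.70243702]
```

```bash
python3 -m jog '[-1.5,0,0,0,0,0,-1.5,0,0,0,0,0]'; python3 -m jog '[-1.5,0,0,0,0,0,-1.5,0,0,0,0,0]'; python3 - <<'E'
from ch import *
s=get_state(); print(s["contact_force"],toC(s["position"]))
crop(cam("side"),(120,145,295,280),4,"d3.png")
E
```

```text
clock: 14.62
position: [0.6396, 0.0552, 0.0421]
ee_rot: [-0.0, 0.734, 0.68, -0.0]
contact_force: [-0.2, 3.3, -0.7]
width: 0.0425
clock: 14.88
position: [0.6396, 0.0539, 0.0421]
ee_rot: [-0.0, 0.734, 0.68, -0.0]
contact_force: [0.6, 4.5, -1.3]
width: 0.0429
[ 0.61787342  4.05138892 -1.13948413] [46.05565844 40.81971711]
```

View pics/d3.png

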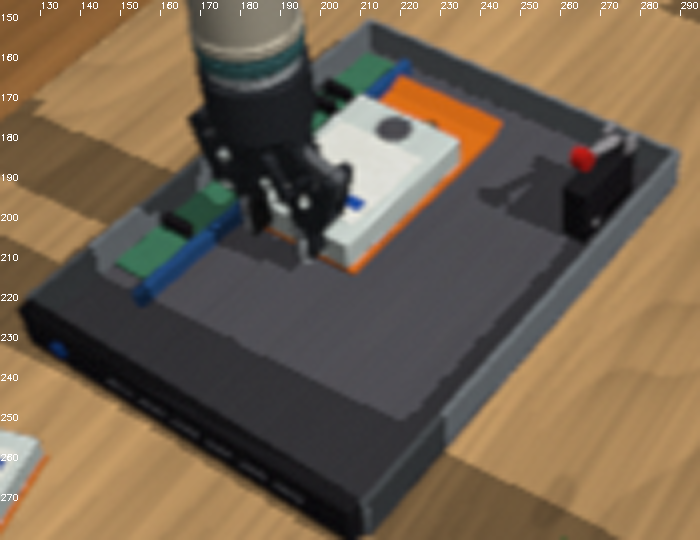

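```bash
python3 -m jog '[-1.5,0,0,0,0,0,-1.5,0,0,0,0,0]'; python3 -m jog '[-1.5,0,0,0,0,0,-1.5,0,0,0,0,0]'; python3 - <<'E'
from ch import *
s=get_state(); print(s["contact_force"],toC(s["position"]))
crop(cam("side"),(190,150,260,210),10,"d4.png");crop(cam("scene"),(225,225,305,285),10,"s4.png")
E
```

```text
clock: 15.28
position: [0.6396, 0.0537, 0.0421]
ee_rot: [-0.001, 0.734, 0.679, 0.001]
contact_force: [1.8, 8.6, -0.7]
width: 0.0426
clock: 15.52
position: [0.6397, 0.0536, 0.0422]
ee_rot: [-0.002, 0.734, 0.679, 0.002]
contact_force: [2.0, 11.6, -1.5]
width: 0.0426
[ 1.31771375 11.9640408  -0.99911704] [46.20608816 40.52604271]
```

View pics/d4.png

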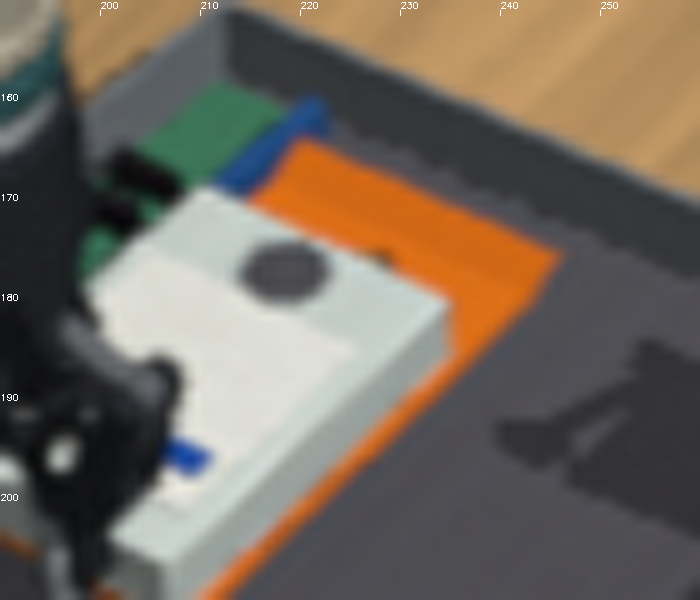

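View pics/s4.png

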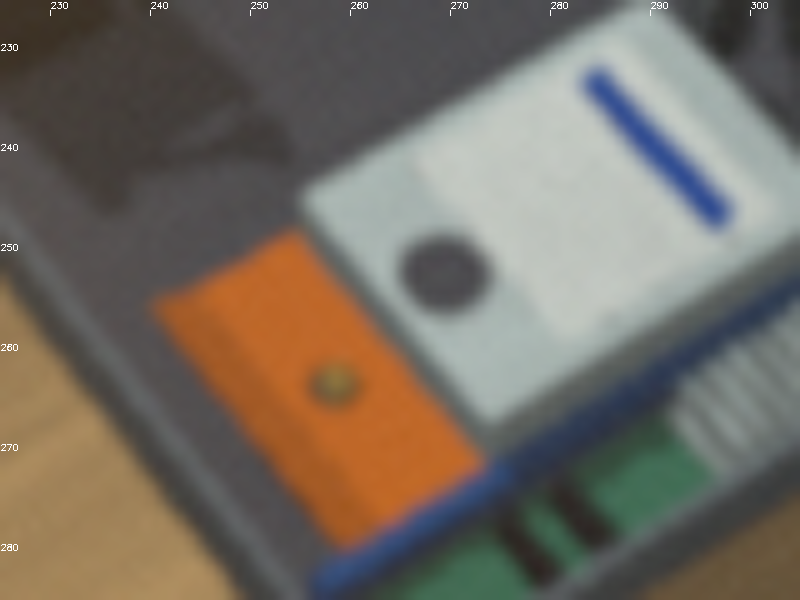

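Hard stop at 12 N, and the brass pin is visible in the hole (scene (258,263)). I'll back off, lift, shut the gripper and look again on the way to the switch.

```bash
python3 -m jog '[3,0,0,0,0,0,15,0,0,0,0,0,25,0,-10,0,0,0,25,0,-60,0,0,0,25,0,-120,0,0,0,25,0,-170,0,0,0,25,0,-170,0,0,0]' 
python3 - <<'E'
from to import *; from ch import *
W=cam("wrist"); cv2.imwrite("pics/w6.png",W["f"][:,:,::-1])
print(rows((.4611,-.0756,.21),85.6))
E
```

```text
clock: 16.6
position: [0.6443, 0.0757, 0.2189]
ee_rot: [0.004, 0.733, 0.68, 0.004]
contact_force: [-0.8, 0.5, -1.0]
width: 0.0425
(array([-164.4, -167.6,    2.2]), array([-0.06,  0.04,  0.04]))
```

View pics/w6.png

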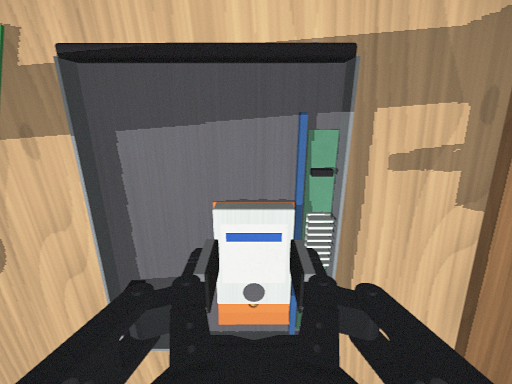

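The drive sits straight along the fence. Now to above the roller with the gripper shut, stopping short at y -0.13 first so the camera gets a view of the bracket.

```bash
python3 -m jog '[-30,-30,0,0,0,0,-65,-62,0,0,0,0,-100,-95,0,0,0,0,-135,-130,0,0,0,0,-164,-160,0,0,0,0,-164,-168,0,0,0,0,-164,-168,0,0,0,0,-164,-168,0,0,0,0]' 1 30
python3 - <<'E'
from to import *; from ch import *
W=cam("wrist"); cv2.imwrite("pics/w7.png",W["f"][:,:,::-1]); crop(cam("side"),(220,120,310,210),6,"d7.png")
s=get_state();print(s["width"],s["position"],s["contact_force"])
r=cent(W,(0,150,90),(8,255,255),(150,150,360,384)); print("roller",r,onz(W,r[0],.09), rows((.4611,-.0756,.120),85.6))
E
```

```text
clock: 17.75
position: [0.4622, -0.0746, 0.2119]
ee_rot: [-0.0, 0.733, 0.68, 0.0]
contact_force: [1.1, 1.0, 0.3]
width: 0.0002
0.0005992273650938169 [ 0.46206763 -0.0746882   0.21210503] [ 0.25792893 -0.87410597  0.21913415]
roller (array([253.        , 196.86931818]), np.int32(176)) [ 0.46153741 -0.07517685  0.09      ] (array([-1. , -0.9, 92.1]), array([-0. ,  0. ,  0.1]))
```

View pics/w7.png

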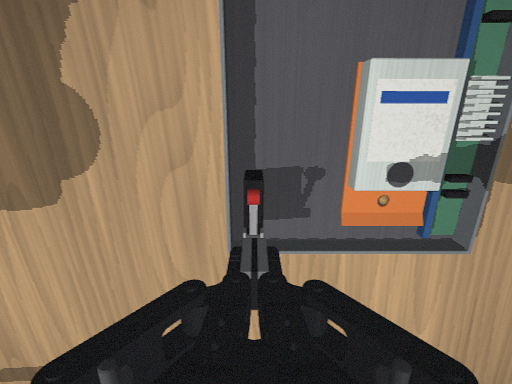

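View pics/d7.png

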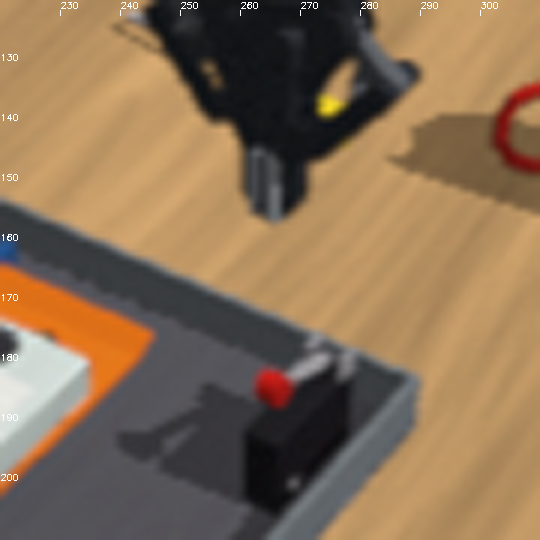

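The pin shows in the hole at (383,200), and the finger is centred above the roller at (253,197). Descending, with small steps near contact.

```bash
python3 -m jog '[1,0,30,0,0,0,1,0,60,0,0,0,1,0,80,0,0,0,1,0,94,0,0,0,1,0,94,0,0,0]'; python3 -m jog '[0,0,3,0,0,0,0,0,5,0,0,0,0,0,5,0,0,0]'; python3 - <<'E'
from ch import *
s=get_state(); print(s["contact_force"],s["position"])
crop(cam("side"),(220,120,310,210),6,"d8.png")
E
```

```text
clock: 18.58
position: [0.4612, -0.0738, 0.1175]
ee_rot: [-0.001, 0.733, 0.68, -0.001]
contact_force: [-0.0, -0.0, 0.7]
width: 0.0
clock: 18.95
position: [0.4617, -0.0742, 0.1136]
ee_rot: [0.0, 0.734, 0.68, 0.0]
contact_force: [-0.0, -0.1, -0.2]
width: -0.0002
[0.33154996 0.11013036 0.15252991] [ 0.46166124 -0.07417939  0.11361086]
```

View pics/d8.png

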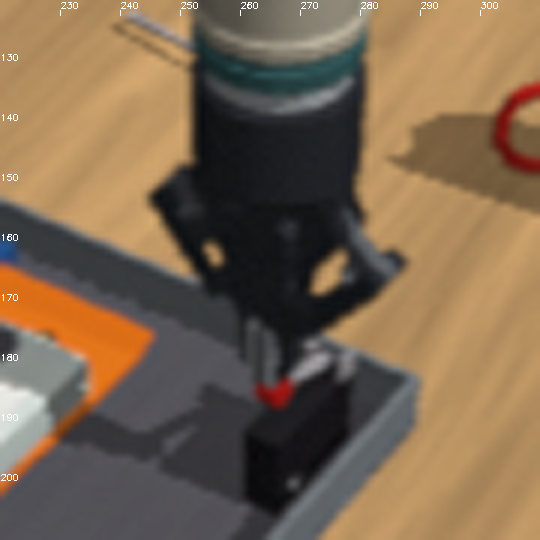

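The finger is right over the roller, just above contact. Now 2 mm steps with force readings.

```bash
python3 -m jog '[0,0,2,0,0,0,0,0,2,0,0,0]'; python3 -m jog '[0,0,2,0,0,0,0,0,2,0,0,0]'; python3 -m jog '[0,0,2,0,0,0,0,0,2,0,0,0]'
```

```text
clock: 19.35
position: [0.4618, -0.0739, 0.1115]
ee_rot: [0.0, 0.734, 0.68, 0.0]
contact_force: [0.0, 1.2, 3.1]
width: -0.0001
clock: 19.6
position: [0.4618, -0.0737, 0.1094]
ee_rot: [0.0, 0.734, 0.68, 0.0]
contact_force: [0.3, 3.3, 3.9]
width: 0.0002
clock: 19.85
position: [0.4617, -0.0739, 0.1073]
ee_rot: [0.0, 0.734, 0.68, 0.0]
contact_force: [0.5, 3.2, 5.3]
width: -0.0002
```

```bash
python3 - <<'E'
from ch import *
for i in range(3):
    W=cam("side"); s=get_state(); print(s["contact_force"],s["position"])
E
```

```text
[1.23237281 3.2298785  5.57126673] [ 0.46165573 -0.07406929  0.10737755]
[0.76465586 3.9066755  4.72433991] [ 0.46162845 -0.07404401  0.10735453]
[1.89425291 3.41193342 4.91455499] [ 0.46167239 -0.07404768  0.1073825 ]
```

Contact was at TCP z of about 0.112, which fits the roller top at 93 mm plus the 19 mm nose. The click should come at about 0.1056 and overtravel at about 0.099, so I'll aim for 0.103.

```bash
python3 -m jog '[0,0,2,0,0,0,0,0,2,0,0,0]'; python3 -m jog '[0,0,2,0,0,0,0,0,2,0,0,0]';python3 - <<'E'
from ch import *
for i in range(3):
    W=cam("side"); s=get_state(); print(s["contact_force"],s["position"])
crop(W,(245,160,295,205),12,"d9.png")
E
```

```text
clock: 20.35
position: [0.4616, -0.074, 0.1053]
ee_rot: [0.0, 0.734, 0.68, 0.0]
contact_force: [0.6, 3.2, 5.5]
width: 0.0002
clock: 20.6
position: [0.4616, -0.0739, 0.1034]
ee_rot: [-0.0, 0.734, 0.68, 0.0]
contact_force: [0.8, 3.9, 5.5]
width: 0.0001
[1.6153406  3.10011038 4.7299404 ] [ 0.46161213 -0.07395176  0.10344485]
[0.47163069 4.38030646 6.17070315] [ 0.46161738 -0.07396772  0.10346818]
[0.82750984 4.53990914 6.08450178] [ 0.46162298 -0.07396093  0.10346881]
```

View pics/d9.png

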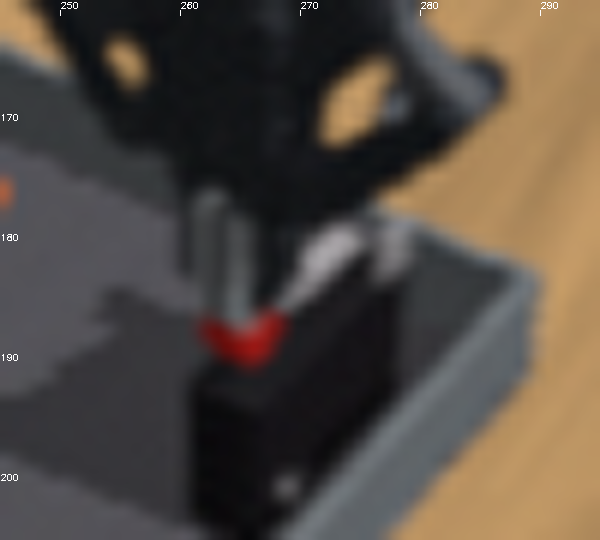

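```bash
python3 - <<'E'
from ch import *
W=cam("side")
a=proj(W,[[.4615,-.074,.077],[.4615,-.074,.067]]); print("px per 10mm down",a[1]-a[0])
def prof(im,x0,y0,k,cols):
    im=im.astype(float); r=im[:,:,2]-im[:,:,1]
    out=[]
    for c in cols:
        col=r[:,int((c-x0+.5)*k)]; th=60; i=np.where(col>th)[0]; out.append((round(y0+i.max()/k-.5,2)) if len(i) else None)
    return out
cols=[263,264,265,266]
print("rest",prof(cv2.imread("pics/d7.png")[100:],220,120+100/6,6,cols)); print("rest touching",prof(cv2.imread("pics/d8.png")[200:],220,120+200/6,6,cols))
print("now",prof(cv2.imread("pics/d9.png"),245,160,12,cols))
E
```

```text
px per 10mm down [-0.05939917  2.4963878 ]
rest [np.float64(185.67), np.float64(186.17), np.float64(187.0), np.float64(187.17)]
rest touching [np.float64(185.67), np.float64(186.17), np.float64(187.0), np.float64(187.17)]
now [np.float64(188.83), np.float64(189.33), np.float64(189.75), np.float64(189.67)]
```

Three readings agree on a depth of 8.5–10 mm, past the click (6.4) and short of overtravel (13): the TCP travel, the roller's shift of about 2.7 px (2.5 px per 10 mm), and the nominal heights. It has been held for more than 0.3 s, so I'll release.

```bash
python3 -m jog '[0,0,-4,0,0,0,0,0,-9,0,0,0,0,0,-14,0,0,0,0,0,-40,0,0,0,0,0,-80,0,0,0,0,0,-120,0,0,0,0,0,-160,0,0,0,0,0,-200,0,0,0,0,0,-200,0,0,0,0,0,-200,0,0,0]'; python3 - <<'E'
from ch import *
s=get_state(); print(s["contact_force"],s["position"])
W=cam("wrist"); cv2.imwrite("pics/w10.png",W["f"][:,:,::-1]); crop(W,(240,40,420,200),4,"w10c.png")
S,D=cam("scene"),cam("side"); crop(D,(190,140,300,220),7,"d10.png")
rs=cent(S,(0,150,90),(8,255,255),(225,200,245,220)); rd=cent(D,(0,150,90),(8,255,255),(255,172,275,195)); print(rs,rd)
if rs and rd: print(tri(S,rs[0],D,rd[0]))
E
```

```text
clock: 22.25
position: [0.4607, -0.0739, 0.3024]
ee_rot: [-0.001, 0.734, 0.68, -0.001]
contact_force: [0.5, 0.0, 0.5]
width: 0.0001
[-0.88270034 -0.34406294 -0.36801744] [ 0.46047848 -0.07385574  0.30172002]
(array([235.64285714, 208.78571429]), np.int32(14)) (array([265.34615385, 184.34615385]), np.int32(26))
(array([ 0.46073963, -0.07566096,  0.08792529]), np.float64(0.0008789917162881117))
```

View pics/w10.png

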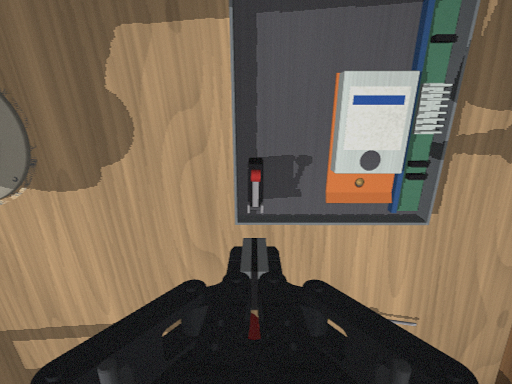

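View pics/d10.png

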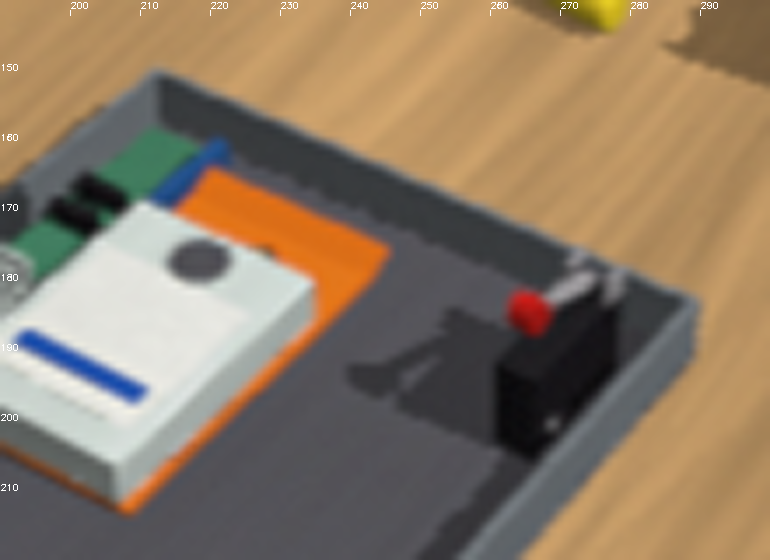

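The roller is back at its rest pixel and the pin shows in the hole at (359,183). One last numeric check of the bracket.

```bash
python3 - <<'E'
from ch import *
W=cam("wrist"); m=bracket(W,315,60,400,210)
E=np.array([toC(onz(W,(np.where(m[y])[0].min()-.5,y),.014)) for y in range(75,188) if m[y].any()])
f=cv2.fitLine(E.astype(np.float32),cv2.DIST_HUBER,0,.01,.01).ravel(); print("yaw deg",np.degrees(np.arctan2(f[1],f[0]))%180-90,"edge x at y=-60",f[2]+(-60-f[3])*f[0]/f[1],"expect",46.5-53)
p=cent(W,(17,70,60),(32,255,255),(350,174,368,192)); print("pin px",p, p and toC(onz(W,p[0],.0175)))
# drive top corner heights by two views (wrist, side)
D=cam("side")
print("drive -x-y top corner",tri(W,(404.5-71,173),D,(235,180.5)))
E
```

```text
yaw deg -0.09348297 edge x at y=-60 -7.1532087 expect -6.5
pin px (array([358.14285714, 181.19047619]), np.int32(42)) [  44.7539048 -129.568611 ]
drive -x-y top corner (array([ 0.57993065, -0.09516352,  0.03485993]), np.float64(0.0015303555491484706))
```

View pics/w10c.png

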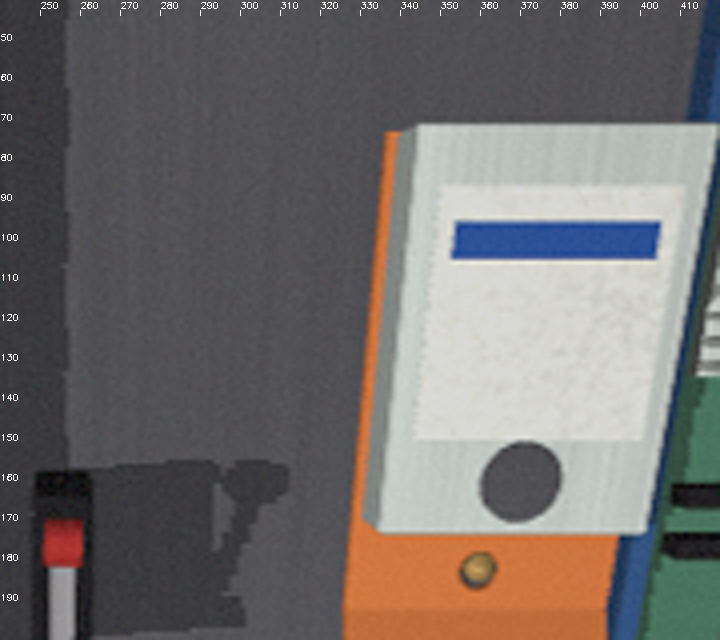

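Yaw is -0.1°, the pin stands inside the hole, and the drive's edge is where it should be. Handing in.

```bash
python3 -c "
from rig import *
print(sign_off())"
```

```text
the job is handed in; nothing more can be done
None
```

I seated the drive on the locating pin and clicked the cover switch, then handed the job in after about 22 s of the 64 s allowed. Sign-off returned no verdict.

- **Drive:** I pushed it flat against the blue fence with two half-open fingers, then along -y until it rode over the pin (peak reading about 9 N). It dropped and stopped hard, and I pushed up to 12 N to confirm that. The last pictures show the brass pin inside the hole and a yaw to the fence of -0.1°. The bracket's edge is 0.7 mm from where it should be.
- **Switch:** I pressed the roller about 9 mm down, past the click (6.4 mm) and short of overtravel (13 mm), and held it more than 0.3 s. It then sprang back to its rest position, with the roller measured at 88 mm both before and after.
- **Everything else:** The tool ended clear at 0.30 m height with no contact force. My moves never came near the mug, pocket drive or screwdriver, though I did not measure their positions at the end.

**Checks that disagreed or were weak:**
- The two-view height of the drive's top corner came out at 35 mm instead of 40 mm. I put that down to hand-picked pixels.
- The height of the hole above the deck was not measured directly, so "flat" rests on the drop in force, the hard stop and the pictures.
- The press depth carries about 1–2 mm of uncertainty. The force during the press read 5–6 N, a little above the nominal 4–6 N curve, with about 4 N sideways from friction.

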